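Tag the carrier and hold its lid open

TASK

A kitten is about to be put in the small carrier. Hook the standing metal tag over the right-hand half of the rail on the carrier's front, slide it left along the rail without lifting it off until it hangs midway between the two nibs of the steel clip, and let go of it. Then lift the self-closing lid by its handle to 45 degrees (half way to upright) and finish still holding it there with the gripper; leave the bottle, the small carton and the shaker where they stand.

Things in the scene. Friction and masses are not known exactly. Their poses are not given: they have to be found in the camera images.
- carrier: grey open-topped plastic carrier, fixed to the table, 200 (x) x 260 (y) x 130 mm high; origin at the centre of its underside; x points away from the robot (to the hinge side), y to the left along its front, z up. Rail, clip and lid are mounted on it and share its axes
- rail_mid (a point): middle of the axis of the level steel rail, 10 mm thick, that runs along the carrier's y, 40 mm in front of the front wall at 100 mm height; it is held by a bracket at each end, 122 mm left and right of this point. The right-hand half is the -y half
- mark (a point): point on the rail's axis midway between the two nibs of the steel index clip on the front wall (nibs 64 mm apart in the clear, their tips 17 mm behind this line, their tops 20 mm above the rail's axis); 30 to 75 mm left (+y) of rail_mid; axes as the carrier's. The clip is stiff and is not to be moved
- tag: saddle-shaped aluminium tag that stands on its two legs on the table, open downwards: 30 (x) x 44 (y) x 91 mm high, 80 g; front plate 44 mm wide on its -x side (bearing a paper card), rear leg 24 mm wide, 20 mm clear gap between them along x, open at both y ends; origin midway between the feet. Either side may face the robot on the rail
- tag_seat (a point): middle of the gap of the tag just under its bridge, 50 mm above the feet; when the tag hangs this lies about 5 mm above the rail's axis
- tag_grip (a point): centre of the white plastic tab on top of the tag, 75 mm above the feet; the tab is 12 mm thick (x), 30 mm wide (y), from 56 to 91 mm above the feet
- lid (a joint): angle of the lid, rad: 0 shut, 0.785 at 45 degrees, stop at 1.35. Gravity and a light spring shut it from any angle; holding it takes about 2 to 2.5 N at the handle
- lid_hinge (a point): middle of the lid's hinge axis, along the carrier's y on the far rim, 130 mm above the table; lid 200 mm long from here towards the robot, 8 mm thick
- lid_handle (a point): middle of the black handle bar on the lid: round, 12 mm thick, 88 mm clear between its posts, along the carrier's y; shut, it lies 165 mm in front of and 50 mm above the hinge axis, with 36 mm clear under the bar; it turns with the lid. The bar can turn between the finger pads
- brown_bottle: brown bottle with white cap, 51 x 51 x 110 mm, a bystander; origin at the centre of its underside
- blue_carton: small upright blue carton, 40 x 52 x 88 mm, a bystander; origin at the centre of its underside
- red_shaker: red round shaker, 50 x 50 x 105 mm, a bystander; origin at the centre of its underside
There are look-alikes about, which are no part of the job. What is shaped like the tag but orange or yellow is not meant.

How it is judged:
By the outcome, as a careful person would: the job done as asked, in the order asked, and still so for the second after the job is handed in, while the arm keeps its last pose, push and grip.
It also fails if it takes over 58 s, if anything falls off the work surface, if the arm or the gripper's body presses on something with over 40 N, if the wrist force passes 120 N, or if a joint passes its speed limit or range.

ROBOT

A 6-joint arm with a two-finger parallel gripper is mounted at the origin on a cart in front of the work surface, level with it; the furniture and walls round the work are solid. World frame = base frame: x ahead of the robot, y to its left, z up, the work surface at z = 0. Lengths are in m, angles in rad, forces in N, time in s.
With the tool pointing down it reaches from about 0.3 to 0.875 m from the base axis. Payload 6.4 kg.
Tool frame: the origin (TCP) lies at the very end of the fingers, on their centre line; the grasp point (between the pads) lies 19 mm behind it; z points along the fingers, y is the line along which they close (so a half turn about z gives the same grasp; the last joint's range is limited). The gripper opens to 85 mm and grips with 20 to 120 N. Pads are 22 mm wide; open, the fingers measure 114 mm over their backs; the gripper's body (76 mm by 85 mm) begins 54 mm behind the grasp point. The pads swing forward as they close: fully open they stand 13 mm farther back than shut.
Start: joints at [0.997, 0.181, 1.607, -0, 1.354, -0.206], TCP at [0.207, 0.537, 0.231] pointing down, gripper open.
Joint ranges: [-2.99, 2.99], [-0.89, 2.07], [0.3, 2.58], [-1.14, 4.28], [0, 2.63], [-3.12, 3.12]. Speed limits (rad/s): [2.57, 2.57, 3.01, 3.14, 3.14, 3.14].

INTERFACE

Orientations are given as a unit quaternion [w, x, y, z].
In Python, from bench import ctrl gives the robot as it stands.
- The arm moves only by the tool jog_arm, never from a script. Its argument "series" is a list that holds one entry, the list of rows, each a list of 7 numbers: the shift along the tool's x, y, z in mm, then the turn, a rotation vector about the tool's x, y, z in rad, then the finger opening in mm, from 0 to 85.4. In form: [[[tx, ty, tz, rx, ry, rz, gripper], ...]]. A call has exactly 10 rows; each row shifts and turns the commanded pose from where the row before left it, along the tool's axes as they then stand; what a row does not reach is not made up. A row lasts 1/10 s, in which the tool goes at most 50 mm and 8.59 degrees, less where a joint would pass 70% of its speed; a pose out of reach is approached as far as the arm can. A call with a gripper value outside its range is refused whole. The fingers move at their own pace and stop on an object; the grip force is fixed at half the most. Time passes only in rows, so rows that do not move let the fingers close, or fill a call up. It gives the time, the measured TCP pose, the force, the opening and the grip force at its end, in the units of the state.
- ctrl.get_obs(): the state, without advancing time (a new reading comes with each control period).
- ctrl.camera(name): name is "scene" or "top" or "wrist"; returns a dict with "frame" (384x512x3 uint8, blue, green, red), "z_map" (384x512 float32, m along the optical axis (not along the pixel's ray), 0 where there is no reading), "fx", "fy", "cx", "cy" (pixels), "k1" (the pictures are not rectified: a ray, as slopes to the right and down, at radius r is drawn at 1 + k1 r^2 times it, then the intrinsics apply), "xyz" and "rotation" of the camera in the world. Camera axes: x right, y down, z forward; pixel columns grow to the right and rows downward; lengths in m; the calibration is good to about 2 mm. A picture is of the moment at which its call begins.
- ctrl.hand_in(): hands the job in; it is judged then, once.
The state is a dict: "time_s": time; "q": joint angles; "dq": joint speeds; "joint_efforts": joint torques, N m; "eef_pos": TCP position; "eef_rot": TCP orientation; "wrist_force": force on the tool from outside, world axes, zero at the start; "torque": the same for the moment, N m; "opening": opening from 0.0 (shut) to 1.0 (fully open); "grasp_force": force on a finger pad.
Only numpy, scipy, OpenCV 4.12 (cv2) and the standard library are available. Lean on these libraries where they do the work, as an engineer would, in place of code of your own. Each camera call takes 0.05 s, during which the arm holds its last target. There are 200 camera calls.

## Working session

There is one attempt and no reset: what is moved stays moved. The work goes in short steps, Python scripts to look and compute and a tool call to move; the robot and the scene stay as the last step left them, time stands still between calls to the robot, and variables do not carry over. Pictures are saved under pics/ and viewed, at most 10 in all, crops included, and the job is handed in when it is done.

Besides the shell and the picture viewer there is one more tool, called after "Emit:" by a JSON object that holds its "name" and its "arguments", one argument or row to a line. jog_arm: Moves the arm, as the interface text tells. Its arguments: {"type":"object","properties":{"series":{"type":"array"}},"required":["series"]}

```bash
ls; mkdir -p pics; cat > h.py <<'E'
import numpy as np, cv2
from bench import ctrl
def cam(n):
    c=ctrl.camera(n); np.savez(f'/tmp/{n}.npz',**{k:np.array(v) for k,v in c.items()}); return c
def load(n): return dict(np.load(f'/tmp/{n}.npz'))
def R(c):
    r=np.array(c['rotation'],float)
    if r.shape==(3,3): return r
    from scipy.spatial.transform import Rotation
    return Rotation.from_quat(r[[1,2,3,0]]).as_matrix()
def rays(c,uv):
    uv=np.atleast_2d(np.array(uv,float)); d=np.c_[(uv[:,0]-c['cx'])/c['fx'],(uv[:,1]-c['cy'])/c['fy']]
    s=d.copy()
    for _ in range(20): s=d/(1+c['k1']*(s**2).sum(1,keepdims=True))
    return np.c_[s,np.ones(len(s))]
def pts(c,uv):   # by depth map
    uv=np.atleast_2d(np.array(uv)); z=c['z_map'][uv[:,1].astype(int),uv[:,0].astype(int)]
    return (rays(c,uv)*z[:,None])@R(c).T+np.array(c['xyz'])
def plane(c,uv,h):
    d=rays(c,uv)@R(c).T; o=np.array(c['xyz']); return o+d*((h-o[2])/d[:,2])[:,None]
def two(c1,p1,c2,p2):
    a=(rays(c1,p1)@R(c1).T)[0]; b=(rays(c2,p2)@R(c2).T)[0]; o1=np.array(c1['xyz']);o2=np.array(c2['xyz'])
    s=np.linalg.lstsq(np.c_[a,-b],o2-o1,rcond=None)[0]; A=o1+a*s[0];B=o2+b*s[1]; return (A+B)/2,np.linalg.norm(A-B)
def cloud(c):
    v,u=np.mgrid[0:384,0:512]; uv=np.c_[u.ravel(),v.ravel()]; return pts(c,uv).reshape(384,512,3)
E
python3 - <<'E'
from h import *
a=cam('scene');b=cam('top');w=cam('wrist')
for n,c in (('s',a),('t',b),('w',w)): print(n,c['xyz'],np.round(R(c),2).tolist(),c['fx'],c['k1'])
cv2.imwrite('pics/st.png',np.vstack([cv2.resize(np.hstack([a['frame'],b['frame']]),(800,300)),cv2.resize(np.hstack([w['frame'],w['frame']*0]),(800,300))]))
cv2.imwrite('pics/top.png',cv2.resize(b['frame'],(800,600)))
o=ctrl.get_obs();print(o['eef_pos'],o['eef_rot'],o['time_s'])
E
```

```text
pics
s [ 0.19271018 -0.70623597  0.98148765] [[0.84, -0.41, 0.35], [-0.54, -0.64, 0.55], [-0.0, -0.65, -0.76]] 491.4283596136909 -0.0010780837770815077
t [ 0.47826741 -0.07731087  1.08326163] [[-0.0, -0.99, 0.12], [-1.0, 0.0, 0.01], [-0.01, -0.12, -0.99]] 403.7646601084527 0.03964797717939201
w [0.13583624 0.56340634 0.37371726] [[0.36, 0.89, 0.28], [0.93, -0.34, -0.11], [-0.0, 0.3, -0.95]] 321.2325078209365 -0.08621531906188769
[0.20652685 0.53620574 0.23059675] [-2.36226414e-04  1.82857768e-01  9.83139151e-01 -6.25179297e-04] 0.15
```

View pics/st.png

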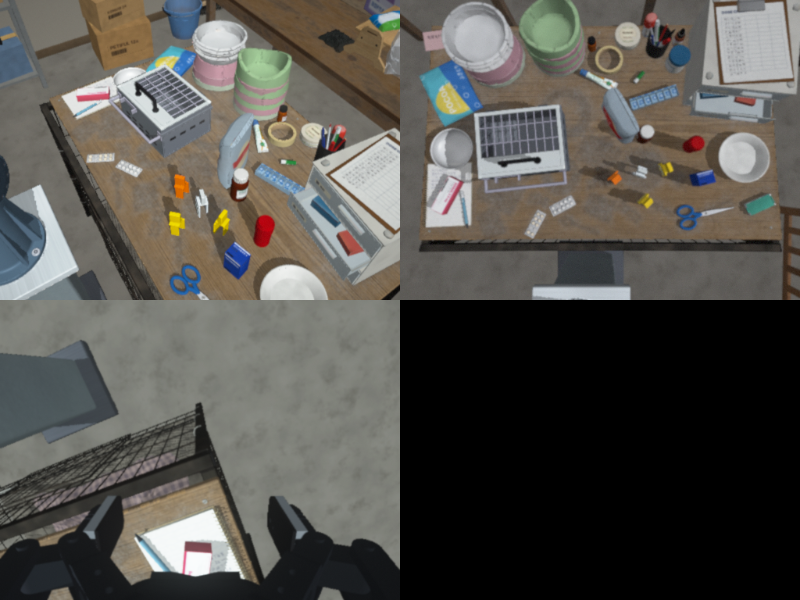

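View pics/top.png

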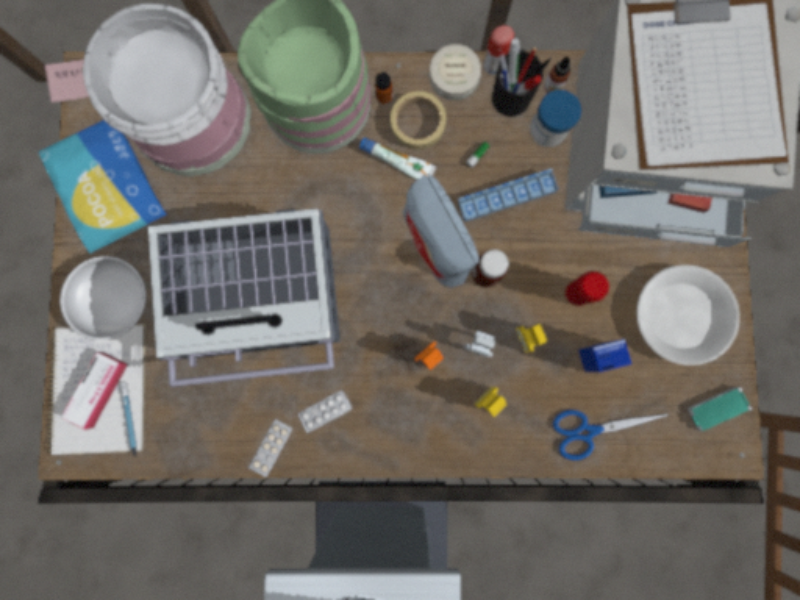

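The top view shows four tag shapes (in the 800x600 view): orange (430,355), yellow (532,335), yellow (490,402), and white and bare metal (482,342). Only the last is bare metal with a white tab, so it fits. The carrier is at (240,285), its rail in front along (170,382)-(332,365), and the handle at (240,323). I'll confirm with one enlarged crop and measure.

```bash
python3 - <<'E'
from h import *
a=load('scene');b=load('top')
A=a['frame'][60:300,120:300]
B=b['frame'][130:260,90:370]
c1=cv2.resize(a['frame'][75:205,130:290],(480,390),interpolation=cv2.INTER_CUBIC)
c2=cv2.resize(a['frame'][205:295,210:305],(320,303),interpolation=cv2.INTER_CUBIC)
c3=cv2.resize(b['frame'][195:260,90:225],(480,231),interpolation=cv2.INTER_CUBIC)
c4=cv2.resize(b['frame'][200:240,285:330],(320,284),interpolation=cv2.INTER_CUBIC)
im=np.zeros((600,800,3),np.uint8)
im[:369,:480]=c1[:369]; im[369:,:480]=c3; im[:303,480:]=c2; im[310:594,480:]=c4
cv2.imwrite('pics/crop.png',im)
P=cloud(b)
# carrier top: points near z 0.13, big region
M=(abs(P[...,2]-0.134)<0.012)&(P[...,1]>0.0)&(P[...,1]<0.45)&(P[...,0]>.3)&(P[...,0]<.75)
M=cv2.morphologyEx(M.astype(np.uint8),cv2.MORPH_OPEN,np.ones((3,3)))
n,l,s,_=cv2.connectedComponentsWithStats(M)
k=1+s[1:,4].argmax(); print(s[k],np.median(P[l==k][:,2]))
r=cv2.minAreaRect(P[l==k][:,:2].astype(np.float32)); print('lid rect',r,cv2.boxPoints(r))
for nm,c in (('top',b),('scene',a)):
    hsv=cv2.cvtColor(c['frame'],cv2.COLOR_BGR2HSV); Q=cloud(c)
    m=(Q[...,2]>0.04)&(Q[...,2]<.12)&(abs(Q[...,1]+0.09)<.06)&(abs(Q[...,0]-.4)<.06)
    q=Q[m]; print(nm,m.sum(),q.min(0),q.max(0),q.mean(0))
    d=(hsv[...,2]<60)&(Q[...,2]>.155)&(Q[...,2]<.2)&(Q[...,1]>0.0)&(Q[...,1]<.4)&(Q[...,0]<.6)
    q=Q[d]; print('handle',d.sum(),q.mean(0) if d.sum() else 0, cv2.minAreaRect(q[:,:2].astype(np.float32)) if d.sum()>5 else 0)
    f=(Q[...,2]>.08)&(Q[...,2]<.115)&(Q[...,1]>0.0)&(Q[...,1]<.45)&(Q[...,0]<.5)&(Q[...,0]>.3)
    q=Q[f]; print('rail',f.sum(),np.percentile(q,[2,25,50,75,98],axis=0).round(3).tolist())
E
```

```text
[  95  134  117   95 3855] 0.13811612842761112
lid rect ((0.6130523681640625, 0.18128816783428192), (0.20617523789405823, 0.2615390419960022), 6.150570392608643) [[0.4965473  0.30025995]
 [0.524569   0.04022641]
 [0.7295574  0.06231639]
 [0.70153576 0.3223499 ]]Traceback (most recent call last):
  File "<stdin>", line 22, in <module>
    return umr_minimum(a, axis, None, out, keepdims, initial, where)
ValueError: zero-size array to reduction operation minimum which has no identity
```

View pics/crop.png

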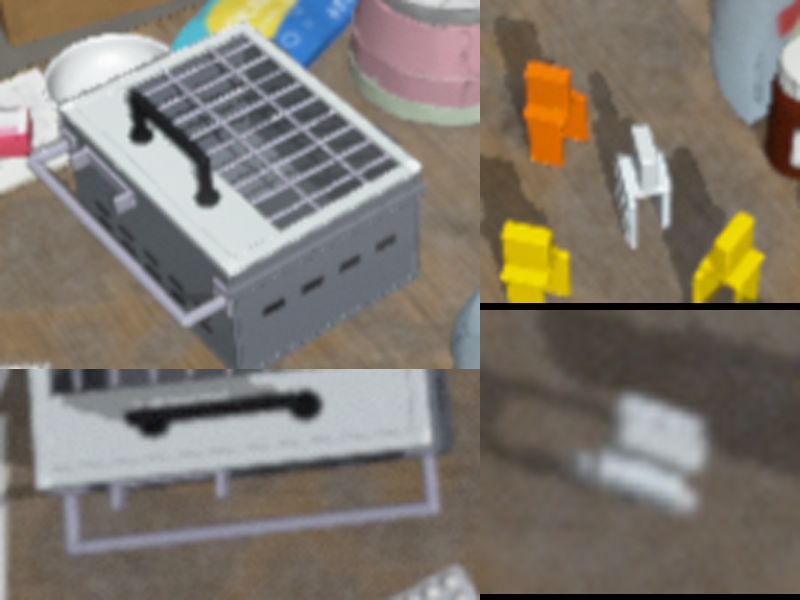

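The crop confirms the bare metal tag with the white tab (scene crop (645,180), top crop (650,450)). The rail, two nibs (top crop (117,500) and (222,488)) and handle are clear too. Next I'll measure these points.

```bash
python3 - <<'E'
from h import *
np.set_printoptions(precision=4,suppress=True)
a=load('scene');b=load('top')
Pa,Pb=cloud(a),cloud(b)
T=lambda x,y:(90+x/3.556-.3,195+(y-369)/3.556-.3)
S=lambda x,y:(130+x/3-.3,75+y/3-.3)
print('rail L',plane(b,T(72,548),.1),'R',plane(b,T(433,509),.1))
print('nib tips',plane(b,[T(117,507),T(222,495)],.12))
print('rail L 2view',two(a,S(35,160),b,T(72,548)),'R',two(a,S(187,321),b,T(433,509)))
H=two(a,S(140,96),b,T(150,417)); print('handle end',H)
for nm,c,Q in (('top',b,Pb),('scene',a,Pa)):
    g=cv2.cvtColor(c['frame'],cv2.COLOR_BGR2HSV)
    # handle bar
    d=(g[...,2]<70)&(Q[...,2]>.165)&(Q[...,2]<.2)&(Q[...,1]>.05)&(Q[...,1]<.35)&(Q[...,0]>.48)&(Q[...,0]<.62)
    q=Q[d]; print(nm,'handle',d.sum(),cv2.minAreaRect(q[:,:2].astype(np.float32)),np.median(q[:,2]))
    u0,u1,v0,v1=(290,330,200,240) if nm=='top' else (245,275,240,280)
    m=np.zeros(d.shape,np.uint8); m[v0:v1,u0:u1]=((g[...,1]<60)&(g[...,2]>115))[v0:v1,u0:u1]
    n,l,s,ce=cv2.connectedComponentsWithStats(m)
    for k in range(1,n):
        if s[k,4]<8: continue
        v,u=np.nonzero(l==k); q=Q[v,u]
        print(nm,'tag comp',s[k],ce[k],'z pct',np.percentile(q[:,2],[5,50,95]),'mean',q.mean(0))
        for lo,hi in ((.06,.1),(.035,.06),(-.01,.035)):
            w=q[(q[:,2]>lo)&(q[:,2]<hi)]
            if len(w)>4: print('   z',lo,hi,len(w),w.mean(0),cv2.minAreaRect(w[:,:2].astype(np.float32)))
    if nm=='top':
        x=cv2.minAreaRect(np.argwhere(l>0)[:,::-1].astype(np.float32)); print(x)
E
```

```text
rail L [[0.4587 0.2878 0.1   ]] R [[0.4839 0.044  0.1   ]]
nib tips [[0.486  0.2518 0.12  ]
 [0.4936 0.1824 0.12  ]]
rail L 2view (array([0.4614, 0.2868, 0.0991]), np.float64(0.005855455136742399)) R (array([0.4857, 0.0434, 0.0984]), np.float64(0.004051609548180499))
handle end (array([0.5415, 0.2096, 0.1893]), np.float64(0.001185119272495399))
top handle 179 ((0.5466775298118591, 0.17104429006576538), (0.00920058786869049, 0.10744070261716843), 6.019262790679932) 0.18585043118961364
top tag comp [299 212  18  17 199] [308.8543 219.9548] z pct [-0.0001  0.057   0.0938] mean [ 0.5186 -0.1962  0.0641]
   z 0.06 0.1 72 [ 0.5225 -0.195   0.0884] ((0.526572585105896, -0.19656990468502045), (0.02936585247516632, 0.01965901255607605), 68.84815979003906)
   z 0.035 0.06 96 [ 0.518  -0.1939  0.0539] ((0.5222944617271423, -0.19517678022384644), (0.04070151597261429, 0.03120305761694908), 69.10659790039062)
   z -0.01 0.035 30 [ 0.5125 -0.2105  0.0045] ((0.5217779874801636, -0.2050197273492813), (0.04174279049038887, 0.036881085485219955), 71.0638198852539)
((310.1533203125, 224.58702087402344), (39.051212310791016, 24.912885665893555), 3.012787342071533)
scene handle 156 ((0.5463266968727112, 0.16535982489585876), (0.012155388481914997, 0.10936449468135834), 7.007071495056152) 0.18341115123619828
scene tag comp [245 240  25  40 605] [256.7504 262.2926] z pct [-0.0032  0.0067  0.09  ] mean [ 0.5186 -0.1971  0.0301]
   z 0.06 0.1 114 [ 0.5188 -0.2042  0.0824] ((0.5211578607559204, -0.19939641654491425), (0.03156612440943718, 0.012139495462179184), 68.67172241210938)
   z 0.035 0.06 141 [ 0.5154 -0.2018  0.0512] ((0.5204682946205139, -0.1992935985326767), (0.043450500816106796, 0.03139621391892433), 69.62438201904297)
   z -0.01 0.035 349 [ 0.5208 -0.1913  0.0018] ((0.5326802730560303, -0.17226871848106384), (0.11530211567878723, 0.053146254271268845), 50.39925765991211)
```

Measured, all consistent with the sizes given:

| Item | Value |
|---|---|
| Carrier yaw | about +6.1° |
| Rail | (0.460,0.287)-(0.485,0.044), z about 0.099 |
| Nib tips | (0.486,0.252), (0.494,0.182) |
| Handle | (0.546,0.168), z about 0.18 |
| Tag | about (0.522,-0.198), long axis at 69°, which the tool y already matches |

I'll move over the tag.

Emit:
{"name": "jog_arm", "arguments": {
  "series": [
    [[-28,-28.5,0,0,0,0,52],[-28,-28.5,0,0,0,0,52],[-28,-28.5,0,0,0,0,52],[-28,-28.5,0,0,0,0,52],[-28,-28.5,0,0,0,0,52],[-28,-28.5,0,0,0,0,52],[-28,-28.5,0,0,0,0,52],[-28,-28.5,0,0,0,0,52],[-28,-28.5,0,0,0,0,52],[-28,-28.5,0,0,0,0,52]]
  ]
}}

```text
time_s: 1.15
eef_pos: [0.3657, 0.1685, 0.2313]
eef_rot: [0.0, 0.183, 0.983, 0.0]
wrist_force: [1.2, -0.3, 0.1]
opening: 0.609
grasp_force: 0.0
```

Emit:
{"name": "jog_arm", "arguments": {
  "series": [
    [[-28,-28.5,0,0,0,0,52],[-28,-28.5,0,0,0,0,52],[-28,-28.5,0,0,0,0,52],[-28,-28.5,0,0,0,0,52],[-28,-28.5,0,0,0,0,52],[-28,-28.5,0,0,0,0,52],[-28,-28.5,0,0,0,0,52],[-28,-28.5,0,0,0,0,52],[0,0,0,0,0,0,52],[0,0,0,0,0,0,52]]
  ]
}}

```text
time_s: 2.15
eef_pos: [0.4922, -0.1238, 0.2306]
eef_rot: [-0.001, 0.184, 0.983, 0.0]
wrist_force: [-0.4, 1.2, -0.7]
opening: 0.609
grasp_force: 0.0
```

```bash
cat >> h.py <<'E'
np.set_printoptions(precision=4,suppress=True)
def tagmeas(w,save=None):
    Q=cloud(w); g=cv2.cvtColor(w['frame'],cv2.COLOR_BGR2HSV)
    near=(np.hypot(Q[...,0]-.522,Q[...,1]+.198)<.05)&(g[...,1]<60)
    for lo,hi in ((.075,.1),(.045,.062)):
        m=near&(Q[...,2]>lo)&(Q[...,2]<hi); q=Q[m]
        if m.sum()>8: print(lo,hi,m.sum(),q.mean(0),np.percentile(q[:,2],[5,50,95]),cv2.minAreaRect(q[:,:2].astype(np.float32)))
    if save: cv2.imwrite(save,w['frame'])
E
python3 - <<'E'
from h import *
w=cam('wrist'); tagmeas(w,'pics/w1.png'); print(w['xyz'])
E
```

```text
0.075 0.1 511 [ 0.5206 -0.195   0.0882] [0.0778 0.0907 0.0923] ((0.5218514800071716, -0.19623823463916779), (0.029149360954761505, 0.0123074846342206), 67.40641021728516)
0.045 0.062 480 [ 0.5132 -0.1919  0.0546] [0.0467 0.0558 0.06  ] ((0.516400933265686, -0.1962071657180786), (0.04123817756772041, 0.029535610228776932), 53.34296798706055)
[ 0.4217 -0.0967  0.374 ]
```

View pics/w1.png

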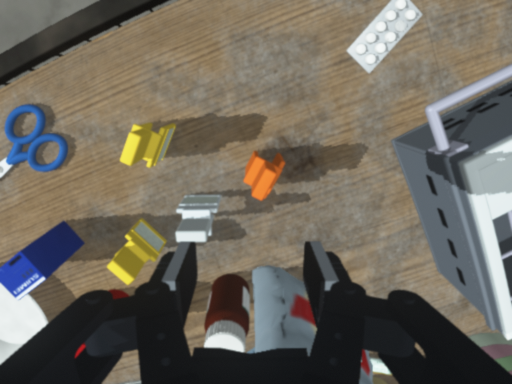

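The wrist view shows the tag at (197,215): white tab at (195,232), front plate at (200,200). The yellow one is at (135,250), the bottle at (228,310). Tab centre is (0.5218,-0.1963), 29x12 mm, top at 0.091, matching the text. I'll go over it, then down.

Emit:
{"name": "jog_arm", "arguments": {
  "series": [
    [[-13.4,-14.3,0,0,0,0,46],[-13.4,-14.3,0,0,0,0,46],[-13.4,-14.3,0,0,0,0,46],[-13.4,-14.3,0,0,0,0,46],[0,0,25,0,0,0,46],[0,0,25,0,0,0,46],[0,0,25,0,0,0,46],[0,0,25,0,0,0,46],[0,0,10,0,0,0,46],[0,0,0,0,0,0,46]]
  ]
}}

```text
time_s: 3.2
eef_pos: [0.5213, -0.1959, 0.1198]
eef_rot: [-0.001, 0.183, 0.983, 0.001]
wrist_force: [-0.3, -0.4, 0.8]
opening: 0.536
grasp_force: 0.0
```

```bash
python3 - <<'E'
from h import *
print(ctrl.get_obs()['eef_pos'])
w=cam('wrist'); tagmeas(w,'pics/w2.png')
E
```

```text
[ 0.5213 -0.1959  0.1198]
0.075 0.1 1343 [ 0.5205 -0.1962  0.0887] [0.0775 0.091  0.0923] ((0.5221074819564819, -0.19691696763038635), (0.03007824532687664, 0.012198387645184994), 69.4865493774414)
0.045 0.062 1062 [ 0.5125 -0.1934  0.0549] [0.0472 0.0562 0.0598] ((0.5138846039772034, -0.19385577738285065), (0.04345210641622543, 0.011395139619708061), 69.24352264404297)
```

Aligned within 1 mm, so I'll go down and close.

Emit:
{"name": "jog_arm", "arguments": {
  "series": [
    [[-0.5,-0.5,20,0,0,0,46],[-0.5,0,20,0,0,0,46],[0,0,12,0,0,0,46],[0,0,7,0,0,0,46],[0,0,0,0,0,0,20],[0,0,0,0,0,0,20],[0,0,0,0,0,0,20],[0,0,0,0,0,0,20],[0,0,0,0,0,0,20],[0,0,0,0,0,0,20]]
  ]
}}

```text
time_s: 4.25
eef_pos: [0.523, -0.197, 0.0627]
eef_rot: [0.0, 0.183, 0.983, -0.0]
wrist_force: [0.2, -0.4, 1.0]
opening: 0.339
grasp_force: 59.2
```

Emit:
{"name": "jog_arm", "arguments": {
  "series": [
    [[0,0,-15,0,0,0,20],[0,0,-20,0,0,-0.05,20],[0,0,-20,0,0,-0.06,20],[0,0,-20,0,0,-0.06,20],[0,0,-20,0,0,-0.06,20],[0,0,-20,0,0,-0.06,20],[0,0,-20,0,0,-0.06,20],[0,0,-12,0,0,-0.06,20],[0,0,0,0,0,-0.065,20],[0,0,0,0,0,0,20]]
  ]
}}

```text
time_s: 5.25
eef_pos: [0.5231, -0.197, 0.2109]
eef_rot: [0.001, -0.054, 0.999, -0.001]
wrist_force: [0.4, 0.7, -1.5]
opening: 0.339
grasp_force: 59.2
```

Emit:
{"name": "jog_arm", "arguments": {
  "series": [
    [[7,25,0,0,0,0,20],[7,35,0,0,0,0,20],[7,35,0,0,0,0,20],[7,35,0,0,0,0,20],[7,35,0,0,0,0,20],[7,35,0,0,0,0,20],[7,35,0,0,0,0,20],[7,35,0,0,0,0,20],[7,30,0,0,0,0,20],[7,16,0,0,0,0,20]]
  ]
}}

```text
time_s: 6.25
eef_pos: [0.4182, 0.1119, 0.2095]
eef_rot: [-0.0, -0.053, 0.999, 0.0]
wrist_force: [-0.5, 0.4, -0.2]
opening: 0.337
grasp_force: 59.5
```

```bash
python3 - <<'E'
from h import *
o=ctrl.get_obs();print(o['eef_pos'],o['eef_rot'],o['opening'],o['grasp_force'])
w=cam('wrist');s=cam('scene')
print(w['xyz'])
cv2.imwrite('pics/w3.png',np.hstack([cv2.resize(w['frame'],(533,400)),cv2.resize(s['frame'][85:245,140:247],(267,400))]))
E
```

```text
[0.4182 0.1119 0.2095] [-0.0002 -0.0535  0.9986  0.0003] 0.3374917315390655 59.452818632125854
[0.3429 0.1035 0.3527]
```

View pics/w3.png

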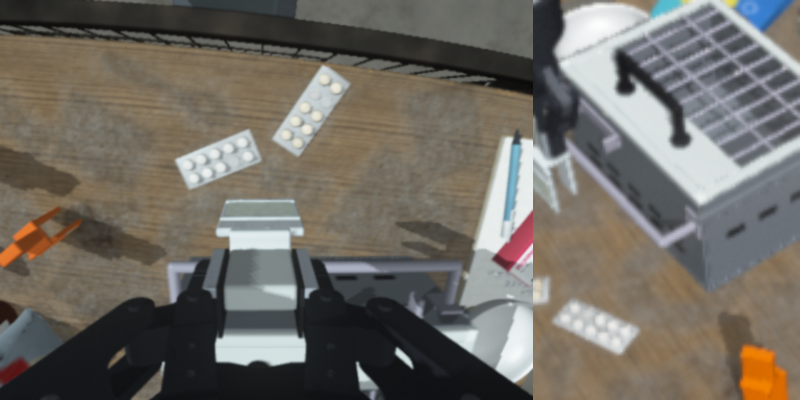

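The wrist view shows the tag held square between the fingers. The rail runs level from (170,267) to (460,265), just beyond it, with one nib at (418,300). I'll locate the rail line and nibs precisely by edges.

```bash
python3 - <<'E'
from h import *
w=load('wrist'); Q=cloud(w)
ex=np.array([.9943,.1071]);ey=np.array([-.1071,.9943]); mid=np.array([.473,.166])
k=512/533
print(plane(w,[(172*k,267*k),(457*k,265*k)],.1))
d=Q[...,:2]-mid; X=d@ex; Y=d@ey
m=(abs(X)<.012)&(abs(Y)<.125)&(Q[...,2]>.088)&(Q[...,2]<.112)
q=np.c_[X[m],Y[m],Q[m][:,2]]; print('rail',m.sum(),np.percentile(q[:,0],[2,10,50,90,98]),np.polyfit(q[:,1],q[:,0],1),np.percentile(q[:,1],[0.5,99.5]),np.percentile(q[:,2],[5,50,95]))
b=load('top'); Q=cloud(b); d=Q[...,:2]-mid; X=d@ex; Y=d@ey
m=(abs(X)<.012)&(abs(Y)<.125)&(Q[...,2]>.088)&(Q[...,2]<.112)
q=np.c_[X[m],Y[m],Q[m][:,2]]; print('rail top',m.sum(),np.percentile(q[:,0],[2,10,50,90,98]),np.polyfit(q[:,1],q[:,0],1),np.percentile(q[:,1],[0.5,99.5]))
for n in('wrist','scene','top'):
    c=load(n);Q=cloud(c); d=Q[...,:2]-mid; X=d@ex; Y=d@ey
    m=(X>.014)&(X<.034)&(abs(Y)<.11)&(Q[...,2]>.105)&(Q[...,2]<.125)
    q=np.c_[X[m],Y[m],Q[m][:,2]]
    print(n,'nib pts',m.sum(),q[:,0].min() if m.sum() else 0,np.histogram(q[:,1],np.arange(-.11,.112,.005))[0])
    for lo,hi in((-.0,.03),(.06,.11)):
        z=q[(q[:,1]>lo)&(q[:,1]<hi)]
        if len(z): print(lo,np.percentile(z,[5,50,95],axis=0).tolist())
E
```

```text
[[0.4866 0.0439 0.1   ]
 [0.4602 0.2897 0.1   ]]
rail 1976 [-0.0051 -0.0046 -0.0017  0.0039  0.0102] [-0.0011 -0.0007] [-0.1244  0.1233] [0.1001 0.1047 0.1064]
rail top 462 [-0.0065 -0.0053 -0.0009  0.0038  0.0082] [-0.006  -0.0007] [-0.1244  0.1244]
wrist nib pts 211 0.02122242229688149 [  0   0   0   0   0   0   0   0   0   0   0   0   0   0   0   0   0   0
   0   0   0   0   0   0   0   0   0   0   0   0   0   0   0   0   0   0
   0   0 182  29   0   0   0   0]
0.06 [[0.02204927117081562, 0.0807464571100101, 0.10712376674947136], [0.026141706542711054, 0.0821018814755548, 0.11658149415079536], [0.033184617068868154, 0.08605085457594583, 0.12133260080409278]]
scene nib pts 32 0.020064586942838174 [ 0  0  0  0  0  0  0  0  0  0  0  0  0  0  0  0  0  0  0  0  0  0  0 13
 15  2  0  0  0  0  0  0  0  0  0  0  0  1  1  0  0  0  0  0]
-0.0 [[0.02029670026724931, 0.007803975930388168, 0.10547413198941644], [0.027116624563606785, 0.01033333310952651, 0.11417728583918918], [0.03216601942999504, 0.015063790300866783, 0.1201840616253862]]
0.06 [[0.032295568029364306, 0.07957674624646925, 0.10752932900557373], [0.03269500165372499, 0.07989972279920829, 0.10865835840100108], [0.03309443527808567, 0.08022269935194734, 0.10978738779642842]]
top nib pts 48 0.02015348098815143 [ 0  0  0  0  0  0  0  0  0  0  0  0  0  0  0  0  0  0  0  0  0  0  0  0
 18  6  0  0  0  0  0  0  0  0  0  0  0  1 22  1  0  0  0  0]
-0.0 [[0.020219603614361373, 0.01150608929042467, 0.10883229079480485], [0.0260821376746895, 0.013428628191912371, 0.11837038910757258], [0.03199434604808469, 0.0168027632934978, 0.12198866942613724]]
0.06 [[0.02072174836535792, 0.08054923119087366, 0.10847216749402996], [0.026683771591330598, 0.0819465008979266, 0.11872457342954773], [0.03265959140248158, 0.08484179102605513, 0.12206155174358456]]
```

Rail axis is at carrier X≈0 of (0.473,0.166), top at z 0.105. The nib centres sit at +13.4 and +81.9 mm, so the mark is about 48 mm left of rail_mid. The TCP is at X=-60, Y=-48. I'll move over the rail and start lowering.

Emit:
{"name": "jog_arm", "arguments": {
  "series": [
    [[-15,0,0,0,0,0,20],[-15,0,0,0,0,0,20],[-15,0,0,0,0,0,20],[-12,0,0,0,0,0,20],[-3,0,5,0,0,0,20],[0,0,10,0,0,0,20],[0,0,10,0,0,0,20],[0,0,10,0,0,0,20],[0,0,5,0,0,0,20],[0,0,0,0,0,0,20]]
  ]
}}

```text
time_s: 7.35
eef_pos: [0.478, 0.1163, 0.1681]
eef_rot: [-0.001, -0.054, 0.999, 0.0]
wrist_force: [-1.0, -0.3, -0.2]
opening: 0.343
grasp_force: 59.5
```

```bash
python3 - <<'E'
from h import *
o=ctrl.get_obs();p=o['eef_pos'][:2]-np.array([.473,.166]); print(o['eef_pos'],p@[.9943,.1071],p@[-.1071,.9943],o['wrist_force'])
w=cam('wrist');s=cam('scene')
cv2.imwrite('pics/w4.png',np.hstack([cv2.resize(w['frame'],(400,300)),cv2.resize(s['frame'][110:200,140:260],(400,300),interpolation=cv2.INTER_CUBIC)]))
ex=np.array([.9943,.1071]);ey=np.array([-.1071,.9943]); mid=np.array([.473,.166])
Q=cloud(s);d=Q[...,:2]-mid;X=d@ex;Y=d@ey
for lo,hi in((.085,.115),(.115,.14)):
    m=(abs(X)<.03)&(abs(Y+.048)<.03)&(Q[...,2]>lo)&(Q[...,2]<hi); print(lo,m.sum(),np.percentile(X[m],[2,25,50,75,98]))
E
```

```text
[0.478  0.1163 0.1681] -0.0003380598076228635 -0.049944990273534565 [-1.0087 -0.3416 -0.1921]
0.085 64 [-0.0172 -0.0134 -0.0033  0.0021  0.011 ]
0.115 108 [-0.0185 -0.0169 -0.0154  0.0088  0.0123]
```

View pics/w4.png

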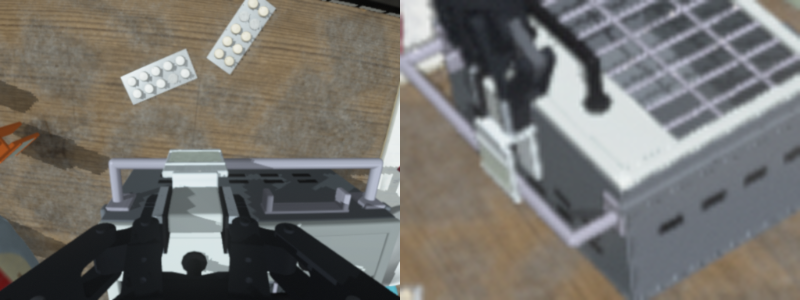

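The tag straddles the rail: front plate at X≈-17, rear leg to X≈+13, rail ±5. That leaves forward bias to clear the nibs, seen at (268,195) and (340,197). Lowering.

Emit:
{"name": "jog_arm", "arguments": {
  "series": [
    [[0,0,8,0,0,0,20],[0,0,10,0,0,0,20],[0,0,10,0,0,0,20],[0,0,8,0,0,0,20],[0,0,5,0,0,0,20],[0,0,4,0,0,0,20],[0,0,2,0,0,0,20],[0,0,1,0,0,0,20],[0,0,0,0,0,0,20],[0,0,0,0,0,0,20]]
  ]
}}

```text
time_s: 8.45
eef_pos: [0.4793, 0.1163, 0.1216]
eef_rot: [0.0, -0.054, 0.999, -0.0]
wrist_force: [0.3, -1.7, -0.6]
opening: 0.333
grasp_force: 59.5
```

Emit:
{"name": "jog_arm", "arguments": {
  "series": [
    [[0,0,1,0,0,0,20],[0,0,1,0,0,0,20],[0,0,1,0,0,0,20],[0,0,1,0,0,0,20],[0,0,0,0,0,0,20],[0,0,0,0,0,0,20],[0,0,0,0,0,0,20],[0,0,0,0,0,0,20],[0,0,0,0,0,0,20],[0,0,0,0,0,0,20]]
  ]
}}

```text
time_s: 9.45
eef_pos: [0.4791, 0.1163, 0.1175]
eef_rot: [0.0, -0.054, 0.999, -0.0]
wrist_force: [-2.1, -0.3, 5.0]
opening: 0.343
grasp_force: 60.1
```

Seated contact at TCP z≈0.118 with 5 N. Now sliding left, with slight relief of pressure.

Emit:
{"name": "jog_arm", "arguments": {
  "series": [
    [[0.5,2,-0.5,0,0,0,20],[0,4,0,0,0,0,20],[0,5,0,0,0,0,20],[0,5,0,0,0,0,20],[0,5,0,0,0,0,20],[0,5,0,0,0,0,20],[0,5,0,0,0,0,20],[0,4,0,0,0,0,20],[0,0,0,0,0,0,20],[0,0,0,0,0,0,20]]
  ]
}}

```text
time_s: 10.45
eef_pos: [0.4747, 0.1512, 0.1177]
eef_rot: [-0.0, -0.054, 0.999, -0.0]
wrist_force: [0.3, -0.9, -1.2]
opening: 0.339
grasp_force: 59.6
```

Emit:
{"name": "jog_arm", "arguments": {
  "series": [
    [[0,3,0,0,0,0,20],[0,4,0,0,0,0,20],[0,4,0,0,0,0,20],[0,4,0,0,0,0,20],[0,4,0,0,0,0,20],[0,4,0,0,0,0,20],[0,4,0,0,0,0,20],[0,3,0,0,0,0,20],[0,0,0,0,0,0,20],[0,0,0,0,0,0,20]]
  ]
}}

```text
time_s: 11.45
eef_pos: [0.4716, 0.1809, 0.1178]
eef_rot: [-0.0, -0.054, 0.999, -0.0]
wrist_force: [0.1, -0.1, 0.0]
opening: 0.336
grasp_force: 59.6
```

Emit:
{"name": "jog_arm", "arguments": {
  "series": [
    [[0,3,0,0,0,0,20],[0,4,0,0,0,0,20],[0,5,0,0,0,0,20],[0,5,0,0,0,0,20],[0,5,0,0,0,0,20],[0,5,0,0,0,0,20],[0,4,0,0,0,0,20],[0,2,0,0,0,0,20],[0,0,0,0,0,0,20],[0,0,0,0,0,0,20]]
  ]
}}

```text
time_s: 12.45
eef_pos: [0.468, 0.2136, 0.1177]
eef_rot: [-0.0, -0.054, 0.999, -0.0]
wrist_force: [0.0, -0.1, -0.5]
opening: 0.338
grasp_force: 59.6
```

```bash
python3 - <<'E'
from h import *
ex=np.array([.9943,.1071]);ey=np.array([-.1071,.9943]); mid=np.array([.473,.166])
o=ctrl.get_obs();p=o['eef_pos'][:2]-mid; print(o['eef_pos'],p@ex,p@ey,o['wrist_force'])
w=cam('wrist');t=cam('top');s=cam('scene')
cv2.imwrite('pics/w5.png',np.hstack([w['frame'][190:340,100:420],np.zeros((150,10,3),np.uint8),cv2.resize(s['frame'][100:175,135:225],(180,150))]).repeat(1,0))
for n,c in(('w',w),('s',s)):
    Q=cloud(c);d=Q[...,:2]-mid;X=d@ex;Y=d@ey
    m=(X>.014)&(X<.034)&(abs(Y-.05)<.05)&(Q[...,2]>.112)&(Q[...,2]<.124); print(n,'nibs',np.histogram(Y[m]*1e3,np.arange(0,100,4))[0])
    g=(X>-.022)&(X<-.008)&(abs(Y-.05)<.05)&(Q[...,2]>.05)&(Q[...,2]<.113)&~((Q[...,2]>.093)&(Q[...,2]<.107)); print('plate',g.sum(),np.percentile(Y[g],[1,5,50,95,99]),np.percentile(X[g],[5,50,95]),np.percentile(Q[g][:,2],[2,98]))
E
```

```text
[0.468  0.2136 0.1177] 0.0001600136716793316 0.0479014401308861 [ 0.0355 -0.1351 -0.4899]
w nibs [0 0 0 0 0 0 0 0 0 0 0 0 0 0 0 0 0 0 0 0 0 0 0 0]
plate 2231 [0.0267 0.0293 0.0474 0.0658 0.0684] [-0.0157 -0.0148 -0.009 ] [0.0587 0.1124]
s nibs [ 0  0 15  3  1  0  0  0  0  0  0  0  0  0  0  0  0  0  0  1  1  0  0  0]
plate 112 [0.0219 0.0235 0.0411 0.0618 0.0671] [-0.0176 -0.0161 -0.0102] [0.0564 0.1121]
```

View pics/w5.png

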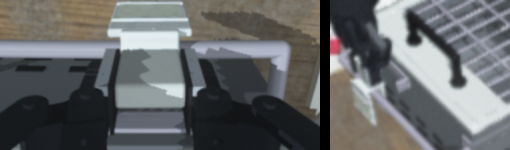

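The tag hangs with its plate centred at Y≈47.5 mm against the mark at about 48, between the nibs. I'll release and lift straight up.

Emit:
{"name": "jog_arm", "arguments": {
  "series": [
    [[0,0,0.3,0,0,0,32],[0,0,0,0,0,0,36],[0,0,0,0,0,0,40],[0,0,0,0,0,0,44],[0,0,0,0,0,0,46],[0,0,0,0,0,0,46],[0,0,-5,0,0,0,46],[0,0,-10,0,0,0,46],[0,0,-15,0,0,0,46],[0,0,-20,0,0,0,46]]
  ]
}}

```text
time_s: 13.6
eef_pos: [0.4676, 0.2136, 0.1682]
eef_rot: [-0.001, -0.054, 0.999, -0.0]
wrist_force: [0.9, 1.0, 0.2]
opening: 0.536
grasp_force: 0.0
```

Emit:
{"name": "jog_arm", "arguments": {
  "series": [
    [[0,0,-25,0,0,0,46],[0,0,-25,0,0,0,46],[0,0,-20,0,0,0,46],[0,0,0,0,0,0.14,46],[0,0,0,0,0,0.14,46],[0,0,0,0,0,0.14,46],[0,0,0,0,0,0.14,46],[0,0,0,0,0,0.14,46],[0,0,0,0,0,0.14,46],[0,0,0,0,0,0.14,46]]
  ]
}}

```text
time_s: 14.6
eef_pos: [0.4682, 0.2138, 0.2386]
eef_rot: [0.0, 0.425, 0.905, 0.0]
wrist_force: [0.2, -0.2, -0.1]
opening: 0.537
grasp_force: 0.0
```

```bash
python3 - <<'E'
from h import *
ex=np.array([.9943,.1071]);ey=np.array([-.1071,.9943]); mid=np.array([.473,.166])
o=ctrl.get_obs();p=o['eef_pos'][:2]-mid; print(o['eef_pos'],p@ex,p@ey,o['wrist_force'],o['opening'],o['q'])
w=cam('wrist');t=cam('top');s=cam('scene')
cv2.imwrite('pics/w6.png',np.hstack([cv2.resize(w['frame'],(400,300)),cv2.resize(s['frame'][90:180,130:250],(400,300),interpolation=cv2.INTER_CUBIC)]))
for n,c in(('w',w),('s',s),('t',t)):
    Q=cloud(c);d=Q[...,:2]-mid;X=d@ex;Y=d@ey;g=cv2.cvtColor(c['frame'],cv2.COLOR_BGR2HSV)
    for lo,hi in((.05,.09),(.125,.15)):
        m=(X>-.022)&(X<.012)&(abs(Y-.05)<.05)&(Q[...,2]>lo)&(Q[...,2]<hi)
        if m.sum()>5:print(n,'tag',lo,m.sum(),np.percentile(Y[m],[2,50,98]),np.percentile(X[m],[5,50,95]),np.percentile(Q[m][:,2],[2,98]))
    m=(X>.05)&(X<.1)&(abs(Y)<.09)&(Q[...,2]>.165)&(Q[...,2]<.195)&(g[...,2]<80)
    if m.sum()>20: print(n,'bar',m.sum(),np.percentile(Y[m],[2,50,98]),np.percentile(X[m],[5,50,95]),np.percentile(Q[m][:,2],[5,50,95]))
E
```

```text
[0.4682 0.2138 0.2386] 0.0003520963837372543 0.04799732374773221 [ 0.2091 -0.2092 -0.1311] 0.537171666966955 [ 0.1974  0.0376  1.7493 -0.      1.3535 -0.4949]
w tag 0.05 148 [0.0288 0.0565 0.0692] [-0.0161 -0.0154  0.0109] [0.0617 0.087 ]
w tag 0.125 743 [0.0338 0.0496 0.0623] [-0.0057 -0.0012  0.0052] [0.1271 0.1479]
w bar 1223 [-0.0496 -0.0105  0.0543] [0.069  0.0715 0.0776] [0.1686 0.1843 0.1869]
s tag 0.05 86 [0.0228 0.0381 0.0655] [-0.018  -0.0161  0.0099] [0.0558 0.0895]
s tag 0.125 84 [0.0283 0.039  0.0598] [-0.0074 -0.004   0.0036] [0.1258 0.1471]
s bar 161 [-0.0592 -0.0102  0.0454] [0.0676 0.0714 0.0775] [0.169  0.1829 0.1867]
t tag 0.05 22 [0.0256 0.0303 0.0558] [-0.0181 -0.0128  0.0108] [0.0561 0.087 ]
t tag 0.125 82 [0.0328 0.0448 0.0617] [-0.0074 -0.002   0.0037] [0.1274 0.1494]
t bar 196 [-0.0556 -0.0056  0.0491] [0.07   0.0736 0.0775] [0.1808 0.1859 0.1889]
```

View pics/w6.png

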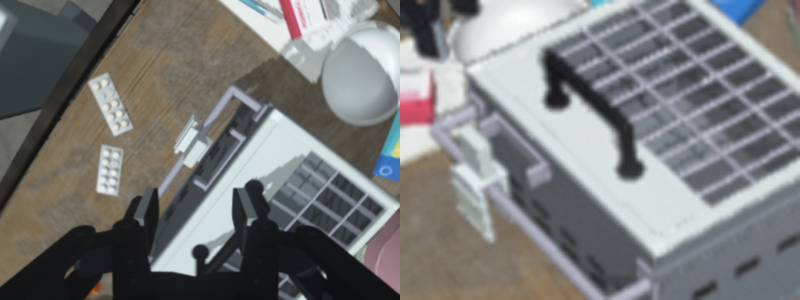

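The tag hangs freely with its tab centred at Y≈48 mm, midway between the nibs. In the wrist view it is at (190,140); in the scene crop at (475,180). The handle bar is at X≈74 mm, Y≈0, top at 0.1865, so its axis is at about 0.180. Turning and moving over it.

Emit:
{"name": "jog_arm", "arguments": {
  "series": [
    [[0,0,0,0,0,0.118,46],[0,0,0,0,0,0.118,46],[0,0,0,0,0,0.118,46],[0,0,0,0,0,0.118,46],[0,0,0,0,0,0.118,46],[-10,15,0,0,0,0,46],[-10,15,0,0,0,0,46],[-10,15,0,0,0,0,46],[-10,15,0,0,0,0,46],[-9,13.6,0,0,0,0,46]]
  ]
}}

```text
time_s: 15.75
eef_pos: [0.5484, 0.1715, 0.2373]
eef_rot: [0.0, 0.668, 0.745, -0.0]
wrist_force: [0.0, -0.4, -0.3]
opening: 0.537
grasp_force: 0.0
```

Emit:
{"name": "jog_arm", "arguments": {
  "series": [
    [[0,0,10,0,0,0,46],[0,0,10,0,0,0,46],[0,0,10,0,0,0,46],[0,0,10,0,0,0,46],[0,0,0,0,0,0,46],[0,0,0,0,0,0,46],[0,0,0,0,0,0,46],[0,0,0,0,0,0,46],[0,0,0,0,0,0,46],[0,0,0,0,0,0,46]]
  ]
}}

```text
time_s: 16.75
eef_pos: [0.5467, 0.1729, 0.1978]
eef_rot: [0.0, 0.668, 0.744, 0.0]
wrist_force: [0.4, 0.1, -0.1]
opening: 0.54
grasp_force: 0.0
```

```bash
python3 - <<'E'
from h import *
ex=np.array([.9943,.1071]);ey=np.array([-.1071,.9943]); mid=np.array([.473,.166])
o=ctrl.get_obs();p=o['eef_pos'][:2]-mid; print(o['eef_pos'],p@ex,p@ey,o['eef_rot'],o['q'])
w=cam('wrist');c=w
Q=cloud(c);d=Q[...,:2]-mid;X=d@ex;Y=d@ey;g=cv2.cvtColor(c['frame'],cv2.COLOR_BGR2HSV)
m=(X>.05)&(X<.1)&(abs(Y)<.09)&(Q[...,2]>.16)&(Q[...,2]<.192)&(g[...,2]<80)
print('bar',m.sum(),np.percentile(Y[m],[2,50,98]),np.percentile(X[m],[2,5,50,95,98]),np.percentile(Q[m][:,2],[5,50,95]))
E
```

```text
[0.5467 0.1729 0.1978] 0.07399205291335519 -0.0010131562389712736 [0.0002 0.6679 0.7442 0.0002] [ 0.0994  0.2083  1.6448 -0.      1.288  -0.0086]
bar 3798 [-0.049   0.0096  0.0539] [0.0699 0.0702 0.0752 0.0799 0.0803] [0.1828 0.1857 0.1871]
```

Bar axis is at X≈75 mm and the TCP at 74, so I'll descend 36 mm and grip.

Emit:
{"name": "jog_arm", "arguments": {
  "series": [
    [[0,1,10,0,0,0,46],[0,0,12,0,0,0,46],[0,0,9,0,0,0,46],[0,0,5,0,0,0,30],[0,0,0,0,0,0,20],[0,0,0,0,0,0,5],[0,0,0,0,0,0,5],[0,0,0,0,0,0,5],[0,0,0,0,0,0,5],[0,0,0,0,0,0,5]]
  ]
}}

```text
time_s: 17.8
eef_pos: [0.5478, 0.173, 0.1617]
eef_rot: [0.0, 0.668, 0.744, 0.0]
wrist_force: [3.5, 0.3, -3.7]
opening: 0.117
grasp_force: 58.3
```

Handle gripped. Now the arc about the hinge, tool kept vertical, to 45° in 20 small rows (bar turns between the pads).

Emit:
{"name": "jog_arm", "arguments": {
  "series": [
    [[0,2.1,-6.4,0,0,0,5],[0,2.3,-6.4,0,0,0,5],[0,2.6,-6.2,0,0,0,5],[0,2.8,-6.2,0,0,0,5],[0,3.1,-6.0,0,0,0,5],[0,3.3,-6.0,0,0,0,5],[0,3.5,-5.7,0,0,0,5],[0,3.8,-5.7,0,0,0,5],[0,4.0,-5.4,0,0,0,5],[0,4.2,-5.4,0,0,0,5]]
  ]
}}

```text
time_s: 18.8
eef_pos: [0.5782, 0.1763, 0.2213]
eef_rot: [-0.001, 0.668, 0.744, -0.001]
wrist_force: [-4.1, -1.7, -2.2]
opening: 0.116
grasp_force: 58.3
```

Emit:
{"name": "jog_arm", "arguments": {
  "series": [
    [[0,4.4,-5.1,0,0,0,5],[0,4.6,-5.0,0,0,0,5],[0,4.8,-4.7,0,0,0,5],[0,5.0,-4.7,0,0,0,5],[0,5.2,-4.3,0,0,0,5],[0,5.3,-4.3,0,0,0,5],[0,5.5,-3.9,0,0,0,5],[0,5.6,-3.8,0,0,0,5],[0,5.8,-3.5,0,0,0,5],[0,5.9,-3.4,0,0,0,5]]
  ]
}}

```text
time_s: 19.8
eef_pos: [0.6304, 0.1819, 0.2669]
eef_rot: [0.0, 0.668, 0.744, -0.0]
wrist_force: [-10.8, -3.2, 9.7]
opening: 0.118
grasp_force: 58.4
```

Emit:
{"name": "jog_arm", "arguments": {
  "series": [
    [[0,0,0,0,0,0,5],[0,0,0,0,0,0,5],[0,0,0,0,0,0,5],[0,0,0,0,0,0,5],[0,0,0,0,0,0,5],[0,0,0,0,0,0,5],[0,0,0,0,0,0,5],[0,0,0,0,0,0,5],[0,0,0,0,0,0,5],[0,0,0,0,0,0,5]]
  ]
}}

```text
time_s: 20.8
eef_pos: [0.6304, 0.1819, 0.2669]
eef_rot: [0.0, 0.668, 0.744, -0.0]
wrist_force: [-10.2, -2.7, 9.7]
opening: 0.111
grasp_force: 59.6
```

```bash
python3 - <<'E'
from h import *
ex=np.array([.9943,.1071]);ey=np.array([-.1071,.9943]); mid=np.array([.473,.166])
o=ctrl.get_obs();p=o['eef_pos'][:2]-mid; X0,Z0=p@ex-.240,o['eef_pos'][2]+.019-.13
print(o['eef_pos'],p@ex,p@ey,o['wrist_force'],o['opening'],'angle from handle',np.degrees(np.arctan2(.05,-.165)-np.arctan2(Z0,X0)),np.hypot(X0,Z0))
s=cam('scene');w=cam('wrist');t=cam('top')
cv2.imwrite('pics/s7.png',np.hstack([cv2.resize(s['frame'][30:210,90:330],(400,300)),cv2.resize(w['frame'],(400,300))]))
for n,c in(('s',s),('w',w),('t',t)):
    Q=cloud(c);d=Q[...,:2]-mid;X=d@ex;Y=d@ey;g=cv2.cvtColor(c['frame'],cv2.COLOR_BGR2HSV)
    m=(X>.08)&(X<.235)&(abs(Y)<.125)&(Q[...,2]>.15)&(Q[...,2]<.29)&(g[...,1]<40)&(g[...,2]>150)
    x,z=X[m]-.24,Q[m][:,2]-.13; th=np.degrees(np.arctan2(z,-x)); k=np.hypot(x,z)>.12
    if k.sum()>9: print(n,'lid',k.sum(),np.percentile(th[k],[10,50,90]))
    m=(X>-.022)&(X<.012)&(abs(Y-.05)<.05)&(Q[...,2]>.125)&(Q[...,2]<.15)
    if m.sum()>5: print(n,'tab',m.sum(),np.percentile(Y[m],[2,98]),np.percentile(Q[m][:,2],[98]))
E
```

```text
[0.6304 0.1819 0.2669] 0.15816084667369262 -0.0010476327165023155 [-10.2198  -2.6984   9.6858] 0.110894194004907 angle from handle 45.443397123340404 0.17606849545159486
s lid 509 [45.1992 46.5059 46.8744]
s tab 85 [0.0291 0.0603] [0.1467]
w lid 28762 [46.9551 47.3246 47.7331]
w tab 882 [0.0337 0.0623] [0.1474]
t lid 707 [45.8896 47.1416 47.5944]
t tab 81 [0.0325 0.0621] [0.1485]
```

View pics/s7.png

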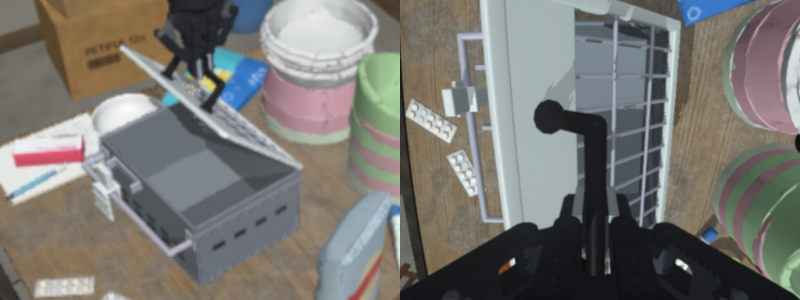

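The lid stands near 45° in the gripper and the tag still hangs centred. I'll check the lid angle by its surface slope and ease the 14 N radial strain.

Emit:
{"name": "jog_arm", "arguments": {
  "series": [
    [[0,-0.3,-0.6,0,0,0,5],[0,-0.3,-0.6,0,0,0,5],[0,0,0,0,0,0,5],[0,0,0,0,0,0,5],[0,0,0,0,0,0,5],[0,0,0,0,0,0,5],[0,0,0,0,0,0,5],[0,0,0,0,0,0,5],[0,0,0,0,0,0,5],[0,0,0,0,0,0,5]]
  ]
}}

```text
time_s: 21.95
eef_pos: [0.6298, 0.1818, 0.2666]
eef_rot: [0.0, 0.668, 0.744, -0.0]
wrist_force: [-6.3, -1.7, 3.7]
opening: 0.113
grasp_force: 59.0
```

```bash
python3 - <<'E'
from h import *
ex=np.array([.9943,.1071]);ey=np.array([-.1071,.9943]); mid=np.array([.473,.166])
o=ctrl.get_obs();print(o['eef_pos'],o['wrist_force'],o['opening'],o['grasp_force'])
for n in('wrist','top'):
    c=cam(n);Q=cloud(c);d=Q[...,:2]-mid;X=d@ex;Y=d@ey;g=cv2.cvtColor(c['frame'],cv2.COLOR_BGR2HSV)
    m=(X>.08)&(X<.235)&(abs(Y)<.125)&(Q[...,2]>.15)&(Q[...,2]<.29)&(g[...,1]<40)&(g[...,2]>150)
    x,z=X[m],Q[m][:,2]
    r=np.abs((z-.13)+(x-.24)-.0113)<.012
    x,z=x[r],z[r]; vx=np.linalg.svd(np.c_[x-x.mean(),z-z.mean()],full_matrices=False)[2][0]
    th=np.degrees(np.arctan(-vx[1]/vx[0])); t=np.radians(th); print(n,r.sum(),'slope',th,'offset mm',1e3*np.median((z-.13)*np.cos(t)+(x-.24)*np.sin(t)))
E
```

```text
[0.6298 0.1818 0.2666] [-6.3029 -1.7362  3.6811] 0.11257401234856408 58.95781338214874
wrist 30862 slope 44.69522015279399 offset mm 7.408266710980209
top 751 slope 43.30513343478043 offset mm 11.50275570528428
```

The lid slope is 44.7° (wrist view), the strain is low and the grip is firm. Handing in.

```bash
python3 -c "
from bench import ctrl
print(ctrl.hand_in())"
```

```text
the job is handed in; nothing more can be done
None
```

The job is handed in, with no verdict returned: the tag was slid left along the rail and released hanging within about 1 mm of midway between the nibs, the lid is held by its handle at about 45° (44.7° measured from the wrist camera), and I did not touch the bottle, carton or shaker.

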